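# Seat and twist-lock the rocking bowl stand

### The arm

A 7-joint arm with a two-finger parallel gripper is mounted at the origin on the work surface. World frame = base frame: x ahead of the robot, y to its left, z up, the work surface at z = 0. Lengths are in m, angles in degrees, forces in N, time in s.
With the tool pointing down it reaches from about 0.425 to 0.875 m from the base axis. Payload 4.7 kg.
Tool frame: the origin (TCP) lies at the very end of the fingers, on their centre line; the grasp point (between the pads) lies 19 mm behind it (env.grip_point_offset is the distance from the TCP to the grasp point, in m); z points along the fingers, y is the line along which they close (so a half turn about z gives the same grasp; the last joint's range is limited). The gripper opens to 87 mm and grips with 3 to 60 N. Pads are 19 mm wide; open, the fingers measure 117 mm over their backs; the gripper's body (75 mm by 190 mm) begins 51 mm behind the grasp point.
Start: joints at [74.204, 18.392, -4.016, 83.108, 1.295, 78.541, -3.26], TCP at [0.186, -0.623, 0.223] pointing down, gripper open.
Joint ranges: [-163.93, 163.93], [-17.29, 119.83], [-79.2, 71.16], [3.27, 140.29], [-89.18, 269.18], [5.43, 117.66], [-154.24, 154.24]. Speed limits (degrees/s): [147.25, 147.25, 180, 180, 180, 180, 180].

### API

Orientations are given as [roll, pitch, yaw] about the fixed x, y, z axes, in that order (R = Rz(yaw) Ry(pitch) Rx(roll)).
In Python, from cell import env gives the robot as it stands.
- The arm moves only by the tool jog_arm, never from a script. Its argument "motion" is a list of rows, each an object of numbers: "x", "y", "z": the shift along the tool's x, y, z in cm; "ax", "ay", "az": the turn, a rotation vector about the tool's x, y, z in degrees. In form: [{"x": .., "y": .., "z": .., "ax": .., "ay": .., "az": ..}, ...]. A call has exactly 5 rows; each row shifts and turns the commanded pose from where the row before left it, along the tool's axes as they then stand; what a row does not reach is not made up. A row lasts 1/10 s, in which the tool goes at most 50 mm and 8.59 degrees, less where a joint would pass 70% of its speed; a pose out of reach is approached as far as the arm can. A call is refused whole if a number of a shift passes 5 or a number of a turn 8.59, either way. A call with a gripper value outside its range is refused whole. "claw" is the gripper command: -1 is shut, 1 is fully open, values between are in proportion, set as the call begins (left out, the last holds). The fingers move at their own pace and stop on an object; "squeeze" is the grip in N (left out, the last holds). Time passes only in rows, so rows that do not move let the fingers close, or fill a call up. It gives the time, the measured TCP pose, the force, the opening and the grip force at its end, in the units of the state.
- env.get_obs(): the state, without advancing time (a new reading comes with each control period).
- env.read_camera(name): name is "side" or "top"; returns the picture (400x640x3 uint8, red, green, blue); there is no depth.
- env.camera_params(name): a dict with "fx", "fy", "cx", "cy" (pixels), "extrinsics" (4x4, takes a point from world to camera coordinates). Camera axes: x right, y up, looking along -z (the intrinsics and any distortion apply to the point x, -y, -z); pixel columns grow to the right and rows downward; lengths in m; the calibration is good to about 2 mm. A picture is of the moment at which its call begins. camera_params takes no time and is no camera call.
- env.sign_off(): hands the job in; it is judged then, once.
The state is a dict: "time_s": time; "qpos": joint angles; "joint_velocities": joint speeds; "effort": joint torques, N m; "tool_pos": TCP position; "tool_rot": TCP orientation; "force": force on the tool from outside, world axes, zero at the start; "wrist_torque": the same for the moment, N m; "grip_width": finger opening in m; "grasp_force": force on a finger pad.
Only numpy, scipy, OpenCV 4.12 (cv2) and the standard library are available. Lean on these libraries where they do the work, as an engineer would, in place of code of your own. Each camera call takes 0.05 s, during which the arm holds its last target. There are 200 camera calls.

### The job

The four-footed bowl stand is sitting crooked on its round bench base and rocks on its two side pins. Turn it on the base, without lifting it off, until the pins drop through the two gaps in the base's rim and all four feet stand on the plate; then twist it clockwise (seen from above) a full quarter turn under the rim to the stop, so that it is locked, and let go. Leave the bottle, jar, cup and bowl around it standing where they are.

Things in the scene. Friction and masses are not known exactly. Their poses are not given: they have to be found in the camera images.
- stand: Loose steel bowl stand, 0.5 to 0.9 kg: a ring on four legs at its +x, +y, -x, -y, with round feet (radius 8 mm, 66 mm off the axis). Origin: on its axis, level with the undersides of the feet; z up. Starts leaning 10 degrees, origin 23 mm above the bench (10 mm when seated). A few newtons turn it; it drops by its own weight. A half turn looks the same.
- ring (a point): Centre of the stand's open top ring: centre-line radius 72 mm, bar 10 mm thick, 70 mm above the feet. The inside is open from above, so a finger let down through the ring between two legs can push a leg's flat side.
- blade (a point): Middle of the stand's +x leg; all four are alike, 90 degrees apart: upright flat blades 8 mm thick, from 38 to 72 mm off the axis, from 6 to 68 mm above the feet. They join a low hub ring (inner radius 32, outer 40 mm, 6 to 16 mm above the feet) that sits round the base's hub with 4 mm play.
- pin (a point): Outer end of one of the stand's two round bayonet pins, which stick out along its +x and -x to 100 mm off the axis; 7 mm thick, centred 9.5 mm above the feet. At the start both pins lie on top of the base's rim.
- base: Round nylon base (dark plate, lighter grey rim; friction 0.2) fixed to the bench, 224 mm across. Origin: centre of its underside; z up. Plate top 10 mm above the bench; central hub of radius 28 mm, 44 mm high. An inward rim 79 to 108 mm off the axis, underside 25 and top 29 mm above the bench, runs all round but for two gaps.
- gap (a point): Middle of one gap in the rim, on the base's +x side; the other is on its -x side. Each is 19 degrees wide (31 mm). With stand x along base x (either way round) both pins are over the gaps and the stand drops 13 mm onto the plate; the pins are then 2 mm under the rim's underside.
- stop (a point): Point on the rim, on the base's -y side, above where one pin rests when locked (the other is opposite). From the gaps the seated stand turns clockwise seen from above (negative about z) 90 degrees to a hard stop, stand x then along base y. Anticlockwise it is blocked at the gap's edge.
- oil: Green glass bottle with black cap, 68 mm across, 220 mm tall; origin at the centre of its underside. Bystander.
- jar: Glass jar with steel lid, 84 mm across, 150 mm tall; origin at the centre of its underside. Bystander.
- jug: Clear plastic measuring cup without handle, 88 mm across, 170 mm tall; origin at the centre of its underside. Bystander.
- bowl: Small steel bowl, 110 mm across, 50 mm tall; origin at the centre of its underside. Bystander.

How it is judged (in metres and radians):
On the way:
1. the stand sits level in the base, all four feet on the plate, no longer rocking (z of stand in the frame of base below 0.0125 m and angle between stand's own z axis and vertical below 0.03 rad), for 0.2 s.
At the end, for the whole second after the job is handed in: The stand is level (within 1.7 degrees), its feet on the base plate (within 2.5 mm), turned to the locked position a quarter turn clockwise from the gaps (within 7 degrees), and at rest (all of step 1 and angle between the x axis of stand and the y axis of base, either way round below 0.12 rad and linear speed of stand below 0.02 m/s and angular speed of stand below 0.1 rad/s); the robot touches nothing.
It fails at once if the bottle is shifted more than 20 mm or tipped (distance of oil from where it was at the start of the episode above 0.02 m or angle between oil's own z axis and vertical above 0.25 rad).
It fails at once if the jar is shifted more than 20 mm or tipped (distance of jar from where it was at the start of the episode above 0.02 m or angle between jar's own z axis and vertical above 0.25 rad).
It fails at once if the measuring cup is shifted more than 20 mm or tipped (distance of jug from where it was at the start of the episode above 0.02 m or angle between jug's own z axis and vertical above 0.25 rad).
It fails at once if the bowl is shifted more than 20 mm or tipped (distance of bowl from where it was at the start of the episode above 0.02 m or angle between bowl's own z axis and vertical above 0.25 rad).
It fails at once if the stand is lifted off its base (z of stand in the frame of base above 0.04 m).
It also fails if it takes over 72 s, if anything falls off the work surface, if the arm or the gripper's body presses on something with over 40 N, if the wrist force passes 120 N, or if a joint passes its speed limit or range.

## Working session

There is one attempt and no reset: what is moved stays moved. The work goes in short steps, Python scripts to look and compute and a tool call to move; the robot and the scene stay as the last step left them, time stands still between calls to the robot, and variables do not carry over. Pictures are saved under pics/ and viewed, at most 10 in all, crops included, and the job is handed in when it is done.

Besides the shell and the picture viewer there is one more tool, called after ">>>" as name(argument=value, ...), one argument or row to a line, values as JSON. jog_arm: Moves the arm, as the interface text tells. Its arguments: {"type":"object","properties":{"motion":{"type":"array"},"claw":{"type":"number"},"squeeze":{"type":"number"}},"required":["motion"]}

```bash
mkdir -p pics; ls; python3 - <<'E'
from cell import env
import cv2,numpy as np
for n in("top","side"):
    im=env.read_camera(n); cv2.imwrite(f"pics/{n}0.png",im[...,::-1])
    p=env.camera_params(n); print(n,{k:np.round(v,4).tolist() for k,v in p.items()})
print(env.get_obs())
E
```

```text
pics
top {'fx': 428.8948, 'fy': 428.8948, 'cx': 318.6388, 'cy': 202.8403, 'extrinsics': [[0.0234, -0.9996, 0.0127, 0.05], [0.9931, 0.0247, 0.1143, -0.5998], [-0.1145, 0.0099, 0.9934, -0.784], [0.0, 0.0, 0.0, 1.0]]}
side {'fx': 414.4592, 'fy': 414.4592, 'cx': 318.5838, 'cy': 199.456, 'extrinsics': [[-0.9967, -0.0782, -0.0217, 0.5891], [0.0222, -0.5198, 0.854, -0.0415], [-0.0781, 0.8507, 0.5198, -0.9556], [0.0, 0.0, 0.0, 1.0]]}
{'time_s': 0.1, 'qpos': array([74.20238939, 18.43724666, -4.01517822, 83.16858539,  1.29340003,
       78.53968748, -3.25988975]), 'joint_velocities': array([ 0.00027624, -0.151339  , -0.00884099, -0.12199267,  0.11530402,
        0.07632712,  0.06932793]), 'effort': array([-2.53319722e-04, -4.92572415e+01, -4.05958593e-01, -3.13396883e+01,
       -6.41178573e-02,  3.95948603e-02,  1.09103416e-04]), 'tool_pos': array([ 0.18557426, -0.62242969,  0.22153732]), 'tool_rot': array([-1.79899621e+02,  3.94238043e-03,  1.66066794e+01]), 'force': array([-0.16332253, -1.08204341, -0.15109963]), 'wrist_torque': array([5.74974564e-02, 1.85094712e-02, 3.86099676e-05]), 'grasp_force': 0.0, 'grip_width': 0.08703377250720383}
```

View pics/top0.png

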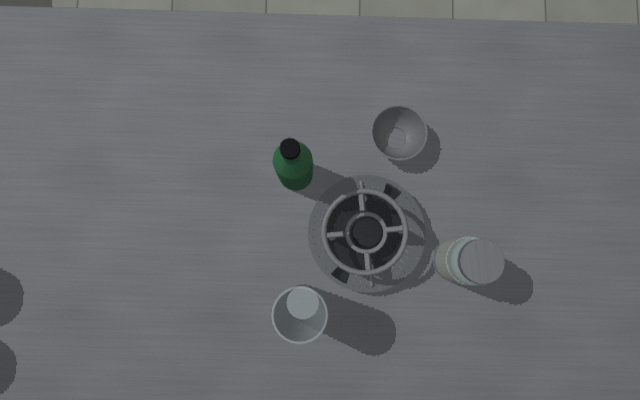

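View pics/side0.png

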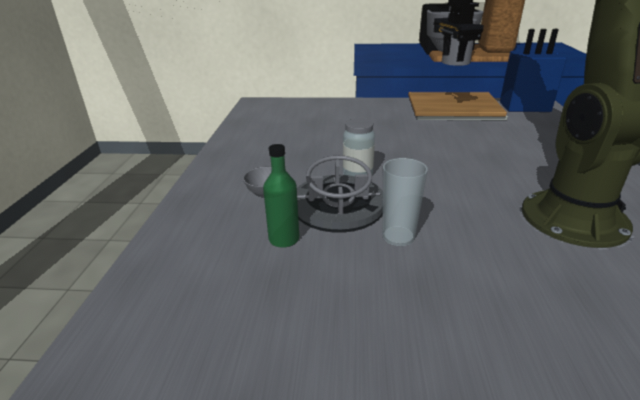

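The top view shows the base centred near (367,234), with dark gaps near (393,190) and (341,275) and pins near (362,183) and (372,285). I'll zoom in next.

```bash
cat > h.py <<'E'
from cell import env
import cv2,numpy as np
def unproj(u,v,z,n="top"):
    p=env.camera_params(n);E=np.array(p["extrinsics"]);R=E[:3,:3];c=-R.T@E[:3,3]
    d=R.T@np.array([(u-p["cx"])/p["fx"],-(v-p["cy"])/p["fy"],-1.])
    return c+d*(z-c[2])/d[2]
def proj(P,n="top"):
    p=env.camera_params(n);E=np.array(p["extrinsics"]);q=(E[:3,:3]@np.atleast_2d(P).T).T+E[:3,3]
    return np.c_[p["cx"]-p["fx"]*q[:,0]/q[:,2], p["cy"]+p["fy"]*q[:,1]/q[:,2]]
E
python3 - <<'E'
from h import *
im=cv2.imread("pics/top0.png")
c=im[165:305,295:440]; c=cv2.convertScaleAbs(c,alpha=1.8)
cv2.imwrite("pics/crop0.png",cv2.resize(c,None,fx=4,fy=4,interpolation=cv2.INTER_CUBIC))
for nm,u,v,z in [("basec",367,234,.029),("gapA",393,190,.02),("gapB",341,275,.02),("pinA",362,183,.033),("pinB",372,285,.033),("ring",365,231,.09),("oilcap",290,149,.22),("jarlid",482,261,.15),("jugtop",300,315,.17),("bowl",400,133,.05)]:
    print(nm,unproj(u,v,z).round(4))
E
```

```text
basec [ 0.5416 -0.0292  0.029 ]
gapA [ 0.6289 -0.0802  0.02  ]
gapB [0.4628 0.0185 0.02  ]
pinA [ 0.639 -0.018  0.033]
pinB [ 0.4463 -0.0391  0.033 ]
ring [ 0.544 -0.018  0.09 ]
oilcap [0.6567 0.1109 0.22  ]
jarlid [ 0.497  -0.2009  0.15  ]
jugtop [0.4081 0.0904 0.17  ]
bowl [ 0.7348 -0.0877  0.05  ]
```

View pics/crop0.png

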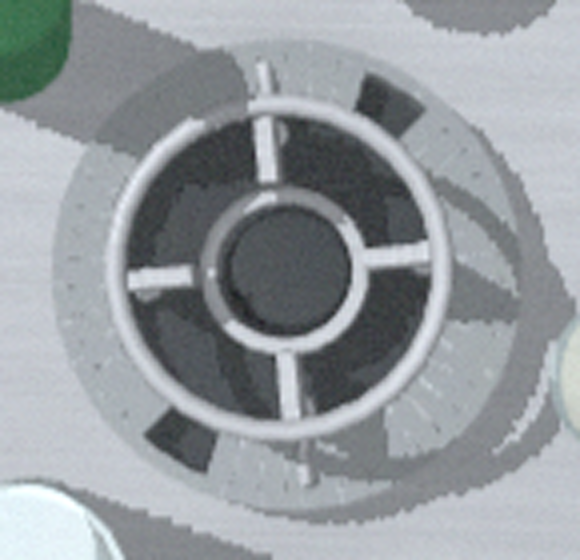

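Calibrated from the crop: base centre ≈ (0.543, -0.029), gap axis -31°, pins at +6°. The stand therefore turns clockwise about 37° and then 90°. Plan: put the partly open fingers symmetrically round the hub, between the legs, and twist about the axis.

>>> jog_arm(
  motion=[
    {"x": 2,"y": -1.8,"z": -1},
    {"x": 3.4,"y": -3.1,"z": -1},
    {"x": 3.4,"y": -3.1,"z": -1},
    {"x": 3.4,"y": -3.1,"z": -1},
    {"x": 3.4,"y": -3.1},
  ],
  claw=0.6,
)

```text
$.motion[0]: bad value
```

>>> jog_arm(
  motion=[
    {"x": 3.4,"y": -3.1},
    {"x": 3.4,"y": -3.1},
    {"x": 3.4,"y": -3.1},
    {"x": 3.4,"y": -3.1},
    {"x": 3.4,"y": -3.1},
  ],
)

```text
$.motion[0]: bad value
```

>>> jog_arm(
  motion=[
    {"x": 3.4,"y": -3.1},
    {"x": 3.4,"y": -3.1},
    {"x": 3.4,"y": -3.1},
    {"x": 3.4,"y": -3.1},
    {"x": 2,"y": -1.8},
  ],
)

```text
$.motion[0]: bad value
```

>>> jog_arm(
  motion=[
    {"x": 2,"y": -1.8,"z": -1,"ax": 0,"ay": 0,"az": 0},
    {"x": 3.4,"y": -3.1,"z": -1,"ax": 0,"ay": 0,"az": 0},
    {"x": 3.4,"y": -3.1,"z": -1,"ax": 0,"ay": 0,"az": 0},
    {"x": 3.4,"y": -3.1,"z": -1,"ax": 0,"ay": 0,"az": 0},
    {"x": 3.4,"y": -3.1,"z": 0,"ax": 0,"ay": 0,"az": 0},
  ],
  claw=0.6,
)

```text
time_s: 0.6
tool_pos: [0.2958, -0.441, 0.2637]
tool_rot: [179.9, -0.0, 16.6]
force: [0.1, 0.2, 0.7]
grip_width: 0.0698
grasp_force: 0.0
```

>>> jog_arm(
  motion=[
    {"x": 3.4,"y": -3.1,"z": 0,"ax": 0,"ay": 0,"az": 0},
    {"x": 3.4,"y": -3.1,"z": 0,"ax": 0,"ay": 0,"az": 0},
    {"x": 3.4,"y": -3.1,"z": 0,"ax": 0,"ay": 0,"az": 0},
    {"x": 3.4,"y": -3.1,"z": 0,"ax": 0,"ay": 0,"az": 0},
    {"x": 3.4,"y": -3.1,"z": 0,"ax": 0,"ay": 0,"az": 0},
  ],
)

```text
time_s: 1.1
tool_pos: [0.4137, -0.2433, 0.2623]
tool_rot: [180.0, 0.0, 16.6]
force: [1.3, -0.3, -0.8]
grip_width: 0.0699
grasp_force: 0.0
```

>>> jog_arm(
  motion=[
    {"x": 3.4,"y": -3.1,"z": 0,"ax": 0,"ay": 0,"az": 0},
    {"x": 3.4,"y": -3.1,"z": 0,"ax": 0,"ay": 0,"az": 0},
    {"x": 3.4,"y": -3.1,"z": 0,"ax": 0,"ay": 0,"az": 0},
    {"x": 3.4,"y": -3.1,"z": 0,"ax": 0,"ay": 0,"az": 0},
    {"x": 2,"y": -1.8,"z": 0,"ax": 0,"ay": 0,"az": 0},
  ],
)

```text
time_s: 1.6
tool_pos: [0.5232, -0.0601, 0.2624]
tool_rot: [-179.9, -0.0, 16.9]
force: [-0.2, -0.4, 0.6]
grip_width: 0.0694
grasp_force: 0.0
```

>>> jog_arm(
  motion=[
    {"x": 0,"y": 0,"z": 0,"ax": 0,"ay": 0,"az": -8.5},
    {"x": 0,"y": 0,"z": 0,"ax": 0,"ay": 0,"az": -8.5},
    {"x": 0,"y": 0,"z": 0,"ax": 0,"ay": 0,"az": -8.5},
    {"x": 0,"y": 0,"z": 0,"ax": 0,"ay": 0,"az": -8.5},
    {"x": 0,"y": 0,"z": 0,"ax": 0,"ay": 0,"az": -8.5},
  ],
)

```text
time_s: 2.1
tool_pos: [0.5218, -0.0644, 0.2621]
tool_rot: [-180.0, 0.0, 59.5]
force: [0.4, 0.8, 0.6]
grip_width: 0.0698
grasp_force: 0.0
```

>>> jog_arm(
  motion=[
    {"x": 0,"y": 0,"z": 0,"ax": 0,"ay": 0,"az": -8.5},
    {"x": 0,"y": 0,"z": 0,"ax": 0,"ay": 0,"az": -8.5},
    {"x": 0,"y": 0,"z": 0,"ax": 0,"ay": 0,"az": -8.5},
    {"x": 0,"y": 0,"z": 0,"ax": 0,"ay": 0,"az": -8.5},
    {"x": 0,"y": 0,"z": 0,"ax": 0,"ay": 0,"az": -8.5},
  ],
)

```text
time_s: 2.6
tool_pos: [0.5219, -0.0645, 0.2621]
tool_rot: [-180.0, -0.0, 102.0]
force: [-1.1, -0.4, -0.9]
grip_width: 0.0696
grasp_force: 0.0
```

>>> jog_arm(
  motion=[
    {"x": 0,"y": 0,"z": 0,"ax": 0,"ay": 0,"az": -8.5},
    {"x": 0,"y": 0,"z": 0,"ax": 0,"ay": 0,"az": -8.5},
    {"x": 0,"y": 0,"z": 0,"ax": 0,"ay": 0,"az": -8.5},
    {"x": 0,"y": 0,"z": 0,"ax": 0,"ay": 0,"az": -8.5},
    {"x": 0,"y": 0,"z": 0,"ax": 0,"ay": 0,"az": 0},
  ],
)

```text
time_s: 3.1
tool_pos: [0.5219, -0.0645, 0.2621]
tool_rot: [-180.0, -0.0, 135.6]
force: [-0.3, -0.1, -0.1]
grip_width: 0.0695
grasp_force: 0.0
```

```bash
python3 - <<'E'
from h import *
from scipy.spatial.transform import Rotation as R
o=env.get_obs();print(o["time_s"],o["qpos"].round(1),o["tool_pos"].round(4),o["tool_rot"].round(2))
M=R.from_euler("xyz",o["tool_rot"],degrees=True).as_matrix()
print(100*M.T@(np.array([.543,-.029,.12])-o["tool_pos"]))
E
```

```text
3.1 [ 44.1   4.7 -41.9  96.    3.2  80.6  47.4] [ 0.5219 -0.0645  0.2621] [-1.7997e+02 -3.0000e-02  1.3562e+02]
[ 0.96308994  4.0215146  14.21087963]
```

>>> jog_arm(
  motion=[
    {"x": 0.5,"y": 2,"z": 0,"ax": 0,"ay": 0,"az": 0},
    {"x": 0.5,"y": 2,"z": 1,"ax": 0,"ay": 0,"az": 0},
    {"x": 0,"y": 0,"z": 4,"ax": 0,"ay": 0,"az": 0},
    {"x": 0,"y": 0,"z": 4.5,"ax": 0,"ay": 0,"az": 0},
    {"x": 0,"y": 0,"z": 3.5,"ax": 0,"ay": 0,"az": 0},
  ],
)

```text
time_s: 3.6
tool_pos: [0.542, -0.0289, 0.1301]
tool_rot: [-179.9, -0.1, 135.4]
force: [1.2, -0.1, 0.3]
grip_width: 0.0692
grasp_force: 0.0
```

```bash
python3 - <<'E'
from h import *
s=env.read_camera("side")[...,::-1];t=env.read_camera("top")[...,::-1]
a=cv2.resize(s[130:260,240:440],(800,520),interpolation=cv2.INTER_CUBIC)
cv2.imwrite("pics/s1.png",cv2.convertScaleAbs(a,alpha=1.5))
o=env.get_obs();print(o["tool_pos"].round(4),o["tool_rot"].round(2))
E
```

```text
[ 0.5389 -0.0289  0.1276] [-179.67   -0.47  135.44]
```

View pics/s1.png

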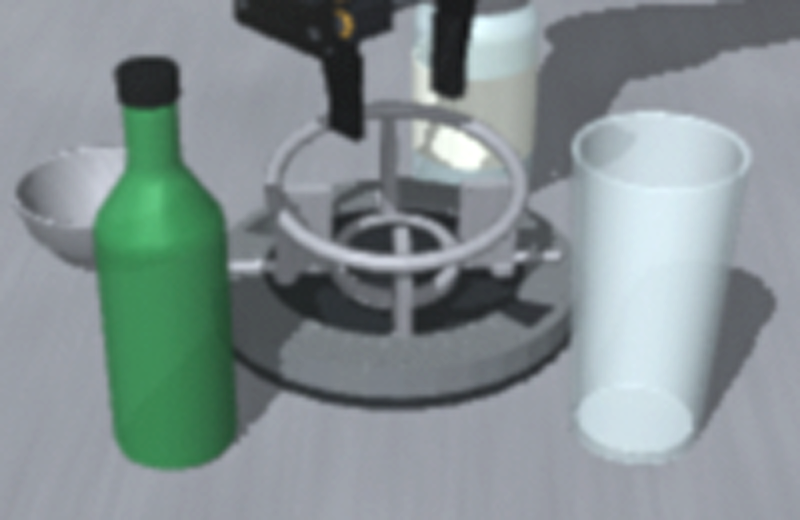

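The side view shows the fingers above the open ring, with tips at crop (345,135) and (450,95). The ring leans toward the camera (+y) and all the bystanders are clear. I'll descend between the legs.

>>> jog_arm(
  motion=[
    {"x": 0,"y": 0,"z": 0,"ax": 0,"ay": 0,"az": 0},
    {"x": 0,"y": 0,"z": 1,"ax": 0,"ay": 0,"az": 0},
    {"x": 0,"y": 0,"z": 1,"ax": 0,"ay": 0,"az": 0},
    {"x": 0,"y": 0,"z": 1,"ax": 0,"ay": 0,"az": 0},
    {"x": 0,"y": 0,"z": 0,"ax": 0,"ay": 0,"az": 0},
  ],
)

```text
time_s: 4.2
tool_pos: [0.542, -0.029, 0.1012]
tool_rot: [-179.9, -0.1, 135.6]
force: [-1.2, 0.1, -0.3]
grip_width: 0.0694
grasp_force: 0.0
```

>>> jog_arm(
  motion=[
    {"x": 0,"y": 0,"z": 1,"ax": 0,"ay": 0,"az": 0},
    {"x": 0,"y": 0,"z": 1,"ax": 0,"ay": 0,"az": 0},
    {"x": 0,"y": 0,"z": 1,"ax": 0,"ay": 0,"az": 0},
    {"x": 0,"y": 0,"z": 0,"ax": 0,"ay": 0,"az": 0},
    {"x": 0,"y": 0,"z": 0,"ax": 0,"ay": 0,"az": 0},
  ],
)

```text
time_s: 4.7
tool_pos: [0.5428, -0.0288, 0.0721]
tool_rot: [-180.0, -0.0, 135.6]
force: [0.5, 0.3, -0.1]
grip_width: 0.0696
grasp_force: 0.0
```

>>> jog_arm(
  motion=[
    {"x": 0,"y": 0,"z": 0.6,"ax": 0,"ay": 0,"az": 0},
    {"x": 0,"y": 0,"z": 0.6,"ax": 0,"ay": 0,"az": 0},
    {"x": 0,"y": 0,"z": 0,"ax": 0,"ay": 0,"az": 4},
    {"x": 0,"y": 0,"z": 0,"ax": 0,"ay": 0,"az": 4},
    {"x": 0,"y": 0,"z": 0,"ax": 0,"ay": 0,"az": 4},
  ],
)

```text
time_s: 5.2
tool_pos: [0.5425, -0.0287, 0.06]
tool_rot: [-180.0, -0.0, 123.5]
force: [-0.7, -0.0, -0.2]
grip_width: 0.0698
grasp_force: 0.2
```

>>> jog_arm(
  motion=[
    {"x": 0,"y": 0,"z": 0,"ax": 0,"ay": 0,"az": 4},
    {"x": 0,"y": 0,"z": 0,"ax": 0,"ay": 0,"az": 4},
    {"x": 0,"y": 0,"z": 0,"ax": 0,"ay": 0,"az": 4},
    {"x": 0,"y": 0,"z": 0,"ax": 0,"ay": 0,"az": 4},
    {"x": 0,"y": 0,"z": 0,"ax": 0,"ay": 0,"az": 4},
  ],
)

```text
time_s: 5.7
tool_pos: [0.5429, -0.0289, 0.0602]
tool_rot: [-180.0, 0.0, 103.5]
force: [-0.2, -0.0, 0.6]
grip_width: 0.0698
grasp_force: 1.7
```

>>> jog_arm(
  motion=[
    {"x": 0,"y": 0,"z": 0,"ax": 0,"ay": 0,"az": 3},
    {"x": 0,"y": 0,"z": 0,"ax": 0,"ay": 0,"az": 3},
    {"x": 0,"y": 0,"z": 0,"ax": 0,"ay": 0,"az": 3},
    {"x": 0,"y": 0,"z": 0,"ax": 0,"ay": 0,"az": 3},
    {"x": 0,"y": 0,"z": 0,"ax": 0,"ay": 0,"az": 3},
  ],
)

```text
time_s: 6.2
tool_pos: [0.5429, -0.029, 0.0602]
tool_rot: [-180.0, 0.0, 88.5]
force: [-0.1, -0.6, -0.2]
grip_width: 0.0697
grasp_force: 0.0
```

```bash
python3 - <<'E'
from h import *
s=env.read_camera("side")[...,::-1];t=env.read_camera("top")[...,::-1]
a=cv2.resize(s[130:260,240:440],(600,390),interpolation=cv2.INTER_CUBIC)
b=cv2.resize(t[165:305,295:440],(200*2,390),interpolation=cv2.INTER_CUBIC)
cv2.imwrite("pics/s2.png",cv2.resize(cv2.convertScaleAbs(np.hstack([a[:,:],b]),alpha=1.5),(800,312)))
o=env.get_obs();print(o["tool_pos"].round(4),o["tool_rot"].round(2),o["wrist_torque"],o["force"])
E
```

```text
[ 0.5429 -0.0289  0.0602] [-1.7999e+02  1.0000e-02  8.8600e+01] [ 0.01750409 -0.0963653   0.02067453] [-0.37897693  0.86768174  0.39338355]
```

View pics/s2.png

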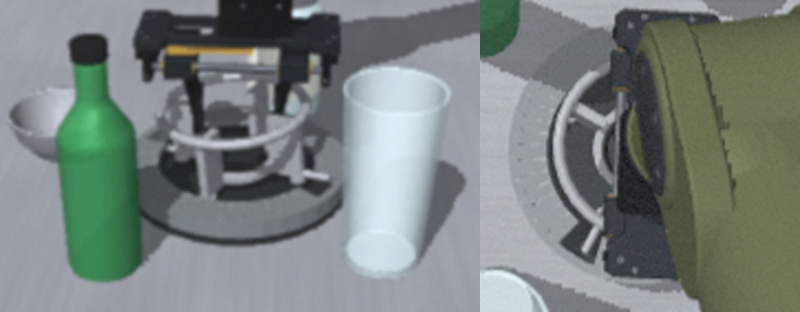

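Top view: the pin at crop (590,240) is beside the gap at (575,240), about 12° short. The stand is turning and still raised. I'll continue slowly.

>>> jog_arm(
  motion=[
    {"x": 0,"y": 0,"z": 0,"ax": 0,"ay": 0,"az": 2},
    {"x": 0,"y": 0,"z": 0,"ax": 0,"ay": 0,"az": 2},
    {"x": 0,"y": 0,"z": 0,"ax": 0,"ay": 0,"az": 2},
    {"x": 0,"y": 0,"z": 0,"ax": 0,"ay": 0,"az": 2},
    {"x": 0,"y": 0,"z": 0,"ax": 0,"ay": 0,"az": 2},
  ],
)

```text
time_s: 6.8
tool_pos: [0.543, -0.0288, 0.0603]
tool_rot: [-180.0, 0.0, 78.6]
force: [-0.2, -0.8, -0.2]
grip_width: 0.0696
grasp_force: 0.9
```

>>> jog_arm(
  motion=[
    {"x": 0,"y": 0,"z": 0,"ax": 0,"ay": 0,"az": 2},
    {"x": 0,"y": 0,"z": 0,"ax": 0,"ay": 0,"az": 0},
    {"x": 0,"y": 0,"z": 0,"ax": 0,"ay": 0,"az": 0},
    {"x": 0,"y": 0,"z": 0,"ax": 0,"ay": 0,"az": 0},
    {"x": 0,"y": 0,"z": 0,"ax": 0,"ay": 0,"az": 0},
  ],
)

```text
time_s: 7.3
tool_pos: [0.543, -0.029, 0.0605]
tool_rot: [-180.0, 0.0, 76.6]
force: [0.6, -0.2, 0.1]
grip_width: 0.0696
grasp_force: 0.0
```

```bash
cat > look.py <<'E'
from h import *
import sys
s=env.read_camera("side")[...,::-1];t=env.read_camera("top")[...,::-1]
a=cv2.resize(s[130:260,240:440],(600,390),interpolation=cv2.INTER_CUBIC)
b=cv2.resize(t[165:305,295:440],(200*2,390),interpolation=cv2.INTER_CUBIC)
cv2.imwrite(f"pics/{sys.argv[1]}.png",cv2.resize(cv2.convertScaleAbs(np.hstack([a[:,:],b]),alpha=1.5),(800,312)))
o=env.get_obs();print(o["tool_pos"].round(4),o["tool_rot"].round(2),o["wrist_torque"].round(2),o["force"].round(1))
E
python3 look.py s3
```

```text
[ 0.543  -0.0289  0.0605] [-180.      0.     76.63] [-0.01 -0.08 -0.01] [-0.3  0.3  0.2]
```

View pics/s3.png

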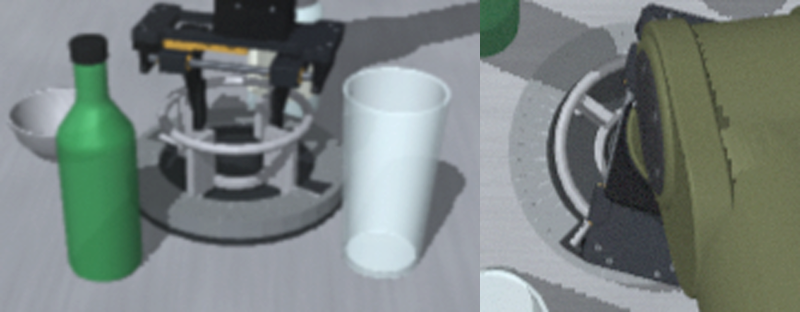

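The pin is in the gap at (578,232) and the ring now looks low and level, so the stand has dropped. I'll lower a little and twist on.

>>> jog_arm(
  motion=[
    {"x": 0,"y": 0,"z": 0.5,"ax": 0,"ay": 0,"az": 0},
    {"x": 0,"y": 0,"z": 0.5,"ax": 0,"ay": 0,"az": 0},
    {"x": 0,"y": 0,"z": 0,"ax": 0,"ay": 0,"az": 2},
    {"x": 0,"y": 0,"z": 0,"ax": 0,"ay": 0,"az": 3},
    {"x": 0,"y": 0,"z": 0,"ax": 0,"ay": 0,"az": 3},
  ],
)

```text
time_s: 7.9
tool_pos: [0.5425, -0.0288, 0.0497]
tool_rot: [-179.9, 0.0, 68.5]
force: [0.2, -0.3, -1.4]
grip_width: 0.0697
grasp_force: 0.8
```

>>> jog_arm(
  motion=[
    {"x": 0,"y": 0,"z": 0,"ax": 0,"ay": 0,"az": 3},
    {"x": 0,"y": 0,"z": 0,"ax": 0,"ay": 0,"az": 3},
    {"x": 0,"y": 0,"z": 0,"ax": 0,"ay": 0,"az": 3},
    {"x": 0,"y": 0,"z": 0,"ax": 0,"ay": 0,"az": 3},
    {"x": 0,"y": 0,"z": 0,"ax": 0,"ay": 0,"az": 3},
  ],
)

```text
time_s: 8.4
tool_pos: [0.5425, -0.0288, 0.0498]
tool_rot: [-179.9, 0.0, 53.5]
force: [-0.0, 0.5, -0.3]
grip_width: 0.07
grasp_force: 0.8
```

```bash
python3 look.py s4
```

```text
[ 0.5427 -0.0288  0.0499] [-1.7996e+02  3.0000e-02  5.3610e+01] [-0.01 -0.07 -0.03] [-0.2 -1.3 -0.1]
```

View pics/s4.png

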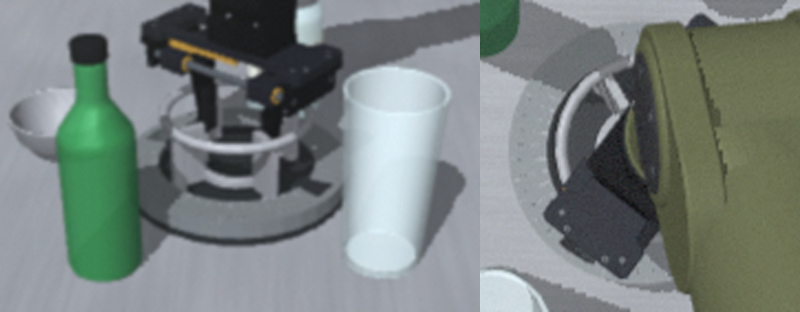

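The gap at side (315,178) is now empty, so the pins are under the rim and the stand is turning. I'll keep going.

>>> jog_arm(
  motion=[
    {"x": 0,"y": 0,"z": 0,"ax": 0,"ay": 0,"az": 4},
    {"x": 0,"y": 0,"z": 0,"ax": 0,"ay": 0,"az": 4},
    {"x": 0,"y": 0,"z": 0,"ax": 0,"ay": 0,"az": 4},
    {"x": 0,"y": 0,"z": 0,"ax": 0,"ay": 0,"az": 4},
    {"x": 0,"y": 0,"z": 0,"ax": 0,"ay": 0,"az": 4},
  ],
)

```text
time_s: 9.0
tool_pos: [0.5427, -0.0289, 0.05]
tool_rot: [-180.0, 0.0, 33.5]
force: [0.2, 0.6, -1.1]
grip_width: 0.0694
grasp_force: 0.8
```

>>> jog_arm(
  motion=[
    {"x": 0,"y": 0,"z": 0,"ax": 0,"ay": 0,"az": 4},
    {"x": 0,"y": 0,"z": 0,"ax": 0,"ay": 0,"az": 4},
    {"x": 0,"y": 0,"z": 0,"ax": 0,"ay": 0,"az": 4},
    {"x": 0,"y": 0,"z": 0,"ax": 0,"ay": 0,"az": 4},
    {"x": 0,"y": 0,"z": 0,"ax": 0,"ay": 0,"az": 4},
  ],
)

```text
time_s: 9.5
tool_pos: [0.5427, -0.0289, 0.0501]
tool_rot: [-180.0, 0.0, 13.5]
force: [1.1, 0.8, -0.8]
grip_width: 0.0697
grasp_force: 0.8
```

>>> jog_arm(
  motion=[
    {"x": 0,"y": 0,"z": 0,"ax": 0,"ay": 0,"az": 3},
    {"x": 0,"y": 0,"z": 0,"ax": 0,"ay": 0,"az": 3},
    {"x": 0,"y": 0,"z": 0,"ax": 0,"ay": 0,"az": 3},
    {"x": 0,"y": 0,"z": 0,"ax": 0,"ay": 0,"az": 3},
    {"x": 0,"y": 0,"z": 0,"ax": 0,"ay": 0,"az": 3},
  ],
)

```text
time_s: 10.0
tool_pos: [0.5428, -0.0288, 0.0501]
tool_rot: [180.0, 0.0, -1.4]
force: [0.1, -0.9, -0.7]
grip_width: 0.0697
grasp_force: 0.8
```

```bash
python3 look.py s5
```

```text
[ 0.5428 -0.0289  0.0502] [ 1.80e+02  3.00e-02 -1.33e+00] [ 0.03 -0.    0.04] [-0.4  0.7 -0.1]
```

>>> jog_arm(
  motion=[
    {"x": 0,"y": 0,"z": 0,"ax": 0,"ay": 0,"az": 2},
    {"x": 0,"y": 0,"z": 0,"ax": 0,"ay": 0,"az": 2},
    {"x": 0,"y": 0,"z": 0,"ax": 0,"ay": 0,"az": 2},
    {"x": 0,"y": 0,"z": 0,"ax": 0,"ay": 0,"az": 1},
    {"x": 0,"y": 0,"z": 0,"ax": 0,"ay": 0,"az": 1},
  ],
)

```text
time_s: 10.6
tool_pos: [0.5432, -0.029, 0.0503]
tool_rot: [180.0, -0.0, -9.3]
force: [2.2, 0.3, -2.7]
grip_width: 0.0698
grasp_force: 4.5
```

```bash
python3 look.py s6
```

```text
[ 0.5432 -0.029   0.0504] [ 1.7999e+02 -3.0000e-02 -9.3200e+00] [-0.01 -0.33  0.29] [ 1.1 -0.1 -3.3]
```

>>> jog_arm(
  motion=[
    {"x": 0,"y": 0,"z": 0,"ax": 0,"ay": 0,"az": 1},
    {"x": 0,"y": 0,"z": 0,"ax": 0,"ay": 0,"az": 1},
    {"x": 0,"y": 0,"z": 0,"ax": 0,"ay": 0,"az": 1},
    {"x": 0,"y": 0,"z": 0,"ax": 0,"ay": 0,"az": 0},
    {"x": 0,"y": 0,"z": 0,"ax": 0,"ay": 0,"az": 0},
  ],
)

```text
time_s: 11.2
tool_pos: [0.5432, -0.0289, 0.0505]
tool_rot: [179.8, -0.1, -11.8]
force: [2.0, -4.4, -3.8]
grip_width: 0.0697
grasp_force: 83.3
```

```bash
python3 look.py s7
```

```text
[ 0.5431 -0.0289  0.0504] [ 1.7982e+02 -6.0000e-02 -1.1810e+01] [-0.57 -0.6   7.07] [ 2.  -5.  -4.2]
```

The moment jumped to 7 N·m, so the stand is against the stop. I'll back off about 15° and rise clear.

>>> jog_arm(
  motion=[
    {"x": 0,"y": 0,"z": 0,"ax": 0,"ay": 0,"az": -2},
    {"x": 0,"y": 0,"z": 0,"ax": 0,"ay": 0,"az": -4},
    {"x": 0,"y": 0,"z": 0,"ax": 0,"ay": 0,"az": -5},
    {"x": 0,"y": 0,"z": 0,"ax": 0,"ay": 0,"az": -5},
    {"x": 0,"y": 0,"z": 0,"ax": 0,"ay": 0,"az": 0},
  ],
)

```text
time_s: 11.8
tool_pos: [0.5426, -0.029, 0.0508]
tool_rot: [-179.8, 0.0, 2.9]
force: [0.4, 0.0, 0.7]
grip_width: 0.0694
grasp_force: 0.0
```

>>> jog_arm(
  motion=[
    {"x": 0,"y": 0,"z": -0.5,"ax": 0,"ay": 0,"az": 0},
    {"x": 0,"y": 0,"z": -1.5,"ax": 0,"ay": 0,"az": 0},
    {"x": 0,"y": 0,"z": -2,"ax": 0,"ay": 0,"az": 0},
    {"x": 0,"y": 0,"z": -3,"ax": 0,"ay": 0,"az": 0},
    {"x": 0,"y": 0,"z": -4,"ax": 0,"ay": 0,"az": 0},
  ],
)

```text
time_s: 12.3
tool_pos: [0.5419, -0.0286, 0.1616]
tool_rot: [-179.9, 0.1, 3.4]
force: [1.4, 0.2, 1.2]
grip_width: 0.0699
grasp_force: 0.0
```

>>> jog_arm(
  motion=[
    {"x": 0,"y": 0,"z": -4,"ax": 0,"ay": 0,"az": 0},
    {"x": 0,"y": 0,"z": -4,"ax": 0,"ay": 0,"az": 0},
    {"x": 0,"y": 4,"z": -2,"ax": 0,"ay": 0,"az": 0},
    {"x": 0,"y": 4,"z": 0,"ax": 0,"ay": 0,"az": 0},
    {"x": 0,"y": 4,"z": 0,"ax": 0,"ay": 0,"az": 0},
  ],
)

```text
time_s: 12.8
tool_pos: [0.5512, -0.1495, 0.2637]
tool_rot: [180.0, -0.2, 3.5]
force: [0.7, -0.7, -0.5]
grip_width: 0.0697
grasp_force: 0.0
```

>>> jog_arm(
  motion=[
    {"x": 0,"y": 4,"z": 0,"ax": 0,"ay": 0,"az": 0},
    {"x": 0,"y": 4,"z": 0,"ax": 0,"ay": 0,"az": 0},
    {"x": 0,"y": 4,"z": 0,"ax": 0,"ay": 0,"az": 0},
    {"x": 0,"y": 4,"z": 0,"ax": 0,"ay": 0,"az": 0},
    {"x": 0,"y": 2,"z": 0,"ax": 0,"ay": 0,"az": 0},
  ],
)

```text
time_s: 13.3
tool_pos: [0.5607, -0.3326, 0.2616]
tool_rot: [179.9, -0.0, 3.2]
force: [0.0, -0.8, -0.4]
grip_width: 0.0691
grasp_force: 0.0
```

```bash
python3 look.py s8
```

```text
[ 0.5608 -0.3318  0.2608] [1.7997e+02 1.0000e-02 3.1800e+00] [-0.   -0.02 -0.03] [-0.1 -0.1 -0.6]
```

View pics/s8.png

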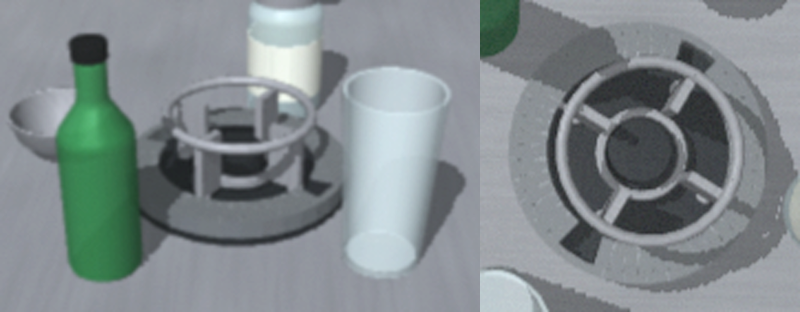

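The stand is level, the legs at (685,95) and (615,205) line up with the empty gaps at (697,55) and (580,243), and the pins are hidden under the rim: it is locked. The arm is clear.

```bash
python3 -c "
from cell import env
print(env.sign_off())"
```

```text
the job is handed in; nothing more can be done
None
```

The stand dropped level onto the base plate and was turned clockwise to the hard stop; the last picture shows it locked, the arm clear and the bottle, jar, cup and bowl undisturbed, and I handed the job in (no verdict came back).

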